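# Index the component carousel to the ring coil

### The arm

A 6-joint arm with a two-finger parallel gripper is mounted at the origin on the work surface. World frame = base frame: x ahead of the robot, y to its left, z up, the work surface at z = 0. Lengths are in m, angles in rad, forces in N, time in s.
With the tool pointing down it reaches from about 0.275 to 0.875 m from the base axis. Payload 12.5 kg.
Tool frame: the origin (TCP) lies between the finger pads; the fingertips stand 11 mm ahead of it and the grasp point (between the pads) lies 8 mm behind it; z points along the fingers, y is the line along which they close (so a half turn about z gives the same grasp; the last joint's range is limited). The gripper opens to 85 mm and grips with 20 to 120 N. Pads are 22 mm wide; open, the fingers measure 114 mm over their backs; the gripper's body (76 mm by 85 mm) begins 54 mm behind the grasp point. The pads swing forward as they close: fully open they stand 13 mm farther back than shut.
Start: joints at [1.246, 0.351, 1.652, -0, 1.139, -0.085], TCP at [0.131, 0.534, 0.242] pointing down, gripper open.
Joint ranges: [-2.75, 2.75], [-0.79, 2.1], [0.01, 2.65], [-1.57, 4.71], [0.07, 3.14], [-2.87, 2.87]. Speed limits (rad/s): [2.22, 2.22, 2.79, 3.14, 3.14, 3.14].

### API

Orientations are given as a unit quaternion [w, x, y, z].
In Python, from plant import r gives the robot as it stands.
- The arm moves only by the tool drive_tool, never from a script. Its argument "series" is a list of rows, each an object with "translation": the shift along the tool's x, y, z in units of 40 mm (1.0 is 40 mm), a list of three; "delta_rot": the turn, a rotation vector about the tool's x, y, z in units of 6 degrees (1.0 is 6 degrees), a list of three. A call has 1 to 12 rows; each row shifts and turns the commanded pose from where the row before left it, along the tool's axes as they then stand; what a row does not reach is not made up. A row lasts 1/10 s, in which the tool goes at most 50 mm and 8.59 degrees, less where a joint would pass 70% of its speed; a pose out of reach is approached as far as the arm can. A call is refused whole if a number of a shift passes 1 or a number of a turn 1, either way. A call with a gripper value outside its range is refused whole. "claw" is the opening, from -1 (shut) to 1 (fully open), set as the call begins (left out, the last holds). The fingers move at their own pace and stop on an object; "newtons" is the grip in N (left out, the last holds). Time passes only in rows, so rows that do not move let the fingers close. It gives the time, the measured TCP pose, the force, the opening and the grip force at its end, in the units of the state.
- r.state(): the state, without advancing time (a new reading comes with each control period).
- r.grab_frame(name): name is "scene" or "top" or "wrist"; returns a dict with "img" (420x560x3 uint8, blue, green, red), "depth" (420x560 float32, m along the optical axis (not along the pixel's ray), 0 where there is no reading), "fx", "fy", "cx", "cy" (pixels), "camera_from_world" (4x4, takes a point from world to camera coordinates). Camera axes: x right, y down, z forward; pixel columns grow to the right and rows downward; lengths in m; the calibration is good to about 2 mm. A picture is of the moment at which its call begins.
- r.hand_in(): hands the job in; it is judged then, once.
The state is a dict: "t": time; "joint_positions": joint angles; "joint_velocities": joint speeds; "effort": joint torques, N m; "tcp_pos": TCP position; "eef_rot": TCP orientation; "ft_force": force on the tool from outside, world axes, zero at the start; "moment": the same for the moment, N m; "width": finger opening in m; "grip_force": force on a finger pad.
Only numpy, scipy, OpenCV 4.12 (cv2) and the standard library are available. Lean on these libraries where they do the work, as an engineer would, in place of code of your own. Each camera call takes 0.05 s, during which the arm holds its last target. There are 200 camera calls.

### The job

The parts carousel on the bench turns one pocket for each pump of its lever. Take hold of the lever's upright handle and pump it, stop to stop, until the pocket with the ring-shaped copper coil stands under the steel fork at the pick place and no further; leave the coil in its pocket, the lever back at its rest stop, and let go.

Things in the scene. Friction and masses are not known exactly. Their poses are not given: they have to be found in the camera images.
- carousel: Parts carousel. Origin on the bench, on the vertical spindle of tray and lever; z up. Tray 204 mm wide, top 54 mm up, 12 pockets 30 deg apart, centres 67 mm from the spindle. The pick place is the pocket on the -x axis, between the prongs of a fixed steel fork (top 67 mm up). A pump turns the tray one pocket anticlockwise (from above); pawls bar turning back. At the start a pocket is at the fork.
- handle (a point): Middle of the lever's upright round black grip: 18 mm diameter, from 66 to 125 mm above the bench (this point at 98 mm), so above the tray and free to pinch from above. It stands 150 mm from the spindle, on the end of a flat steel arm on the carousel's -y side. It may slip round in the fingers as the lever turns.
- lever (a joint): Lever angle, rad, + anticlockwise from above. 0 = rest stop: handle (-50, -141) mm in carousel axes; 0.68 = forward stop: (50, -141) mm. Forward: free for 0.16, then it takes the tray along 0.52 to the stop. Backward: the tray stays, the pawl drops behind the next tooth below 0.13. To count, a stroke must end within 0.06 of each stop. No spring: it stays where left; 1 to 3 N moves it.
- coil_center (a point): Centre of the ring-shaped copper coil: 25 mm outer, 12 mm inner diameter, 11 mm high, lying loose and flat in a tray pocket (centre about 40 mm above the bench). At the start it is 2, 3 or 4 pockets clockwise of the pick place, so needs 2, 3 or 4 pumps. A round capacitor, a white relay block and a dark heat sink lie in other pockets.
Mind the look-alikes: they are no part of the job. What is meant by the part that bears coil_center is not yellow, and is the smaller of those in its own colour.

How it is judged:
By the outcome, as a careful person would: the job done as asked, in the order asked, and still so for the second after the job is handed in, with the robot touching nothing.
It also fails if it takes over 51 s, if anything falls off the work surface, if the arm or the gripper's body presses on something with over 40 N, if the wrist force passes 120 N, or if a joint passes its speed limit or range.

## Working session

There is one attempt and no reset: what is moved stays moved. The work goes in short steps, Python scripts to look and compute and a tool call to move; the robot and the scene stay as the last step left them, time stands still between calls to the robot, and variables do not carry over. Pictures are saved under pics/ and viewed, at most 10 in all, crops included, and the job is handed in when it is done.

Besides the shell and the picture viewer there is one more tool, called after "Emit:" by a JSON object that holds its "op" and its "data", one argument or row to a line. drive_tool: Moves the arm, as the interface text tells. Its arguments: {"type":"object","properties":{"series":{"type":"array","items":{"type":"object","properties":{"translation":{"type":"array","items":{"type":"number"}},"delta_rot":{"type":"array","items":{"type":"number"}}}}},"claw":{"type":"number"},"newtons":{"type":"number"}},"required":["series"]}

```bash
mkdir -p pics; ls; python3 - <<'E'
from plant import r
import cv2,pickle
for n in ("scene","top"):
    f=r.grab_frame(n); cv2.imwrite(f"pics/{n}0.png",f["img"]); pickle.dump(f,open(f"{n}.pkl","wb"))
s=r.state(); print(s["t"],s["tcp_pos"],s["eef_rot"],s["width"])
E
```

```text
pics
0.1 [0.13050032 0.53400218 0.24181259] [-1.16524792e-04  1.19623622e-01  9.92819177e-01 -5.06909467e-04] 0.08533221321562216
```

View pics/top0.png

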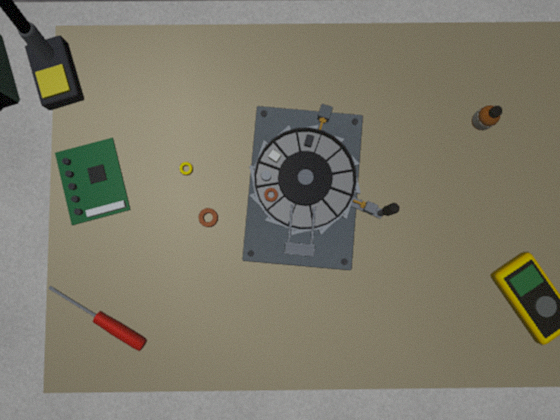

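View pics/scene0.png

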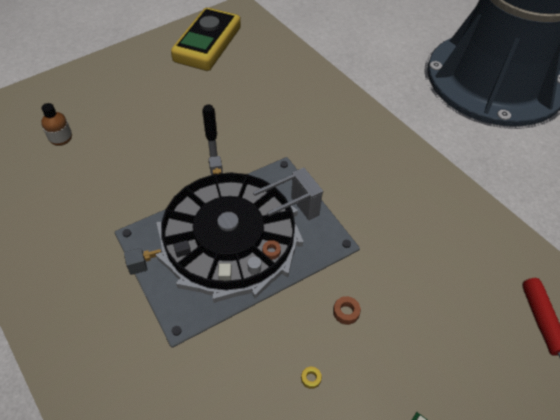

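The top view shows the spindle near (305,177), the fork near (300,245), the copper coil in the tray at (271,195) and the black handle near (392,209). The larger copper ring and the yellow ring on the bench are the look-alikes. Next I measure these points.

```bash
cat > h.py <<'E'
import numpy as np,pickle,cv2
def pts(f):
    v,u=np.mgrid[0:420,0:560]; d=f["depth"].astype(float)
    P=np.stack([(u-f["cx"])/f["fx"]*d,(v-f["cy"])/f["fy"]*d,d],-1)
    T=np.linalg.inv(f["camera_from_world"]); W=P@T[:3,:3].T+T[:3,3]; W[d==0]=np.nan
    return W
E
python3 - <<'E'
from h import *
for n in("top","scene"):
    f=pickle.load(open(n+".pkl","rb")); W=pts(f); im=f["img"].astype(int)
    B,G,R=im[...,0],im[...,1],im[...,2]; print(n, f["fx"])
    z=W[...,2]
    cop=(R>110)&(R-B>50)&(G<R*.65)&(G>R*.3)
    k,l,st,c=cv2.connectedComponentsWithStats(cop.astype(np.uint8))
    for i in range(1,k):
        if st[i,4]>15: print("cop",c[i].round(),st[i,4],np.nanmean(W[l==i],0).round(4))
    # points for viewing
    pp={"top":{"spin":(305,177),"coil":(271,195),"h":(392,209),"fork":(300,249)},"scene":{"spin":(228,222),"coil":(271,250),"h":(209,110),"fork":(305,190)}}[n]
    for k_,(u,v) in pp.items(): print(k_,W[v,u].round(4))
    c0=W[pp["spin"][1],pp["spin"][0]]
    dist=np.hypot(W[...,0]-c0[0],W[...,1]-c0[1])
    h=(z>.075)&(z<.14)&(dist>.12)&(dist<.18); h=h&(im.max(-1)<90)
    print("handle",h.sum(),np.nanmean(W[h],0).round(4), W[h].max(0),W[h].min(0))
    t=(z>.047)&(z<.06)&(dist<.115)&(dist>.05)
    A=W[t]; print("tray",len(A),(A.max(0)+A.min(0))/2, np.ptp(A,0))
    # tray circle via disc edge
    e=(z>.048)&(z<.06)&(dist<.12); m=e.astype(np.uint8)
    k,l,st,c=cv2.connectedComponentsWithStats((cop*0+((z>.063)&(dist<.02))).astype(np.uint8))
    for i in range(1,k):
        if st[i,4]>10: print("spindlecap",np.nanmean(W[l==i],0),st[i,4])
    fk=(z>.058)&(z<.075)&(dist>.04)&(dist<.15)&(im.min(-1)>60)
    if fk.any(): print("fork",fk.sum(),np.nanmean(W[fk],0))
    plate=(z>.004)&(z<.016)&(dist<.2)&(dist>.09)
    rect=cv2.minAreaRect(W[plate][:,:2].astype(np.float32)); print("plate",rect)
f=pickle.load(open("top.pkl","rb"));cv2.imwrite("pics/topcrop.png",cv2.resize(f["img"][90:280,230:420],None,fx=3,fy=3,interpolation=cv2.INTER_CUBIC))
E
```

```text
top 479.771582216286
cop [271. 194.] 60 [0.5664 0.0808 0.0454]
cop [208. 217.] 139 [0.5291 0.1955 0.0162]
spin [0.5938 0.0207 0.061 ]
coil [0.5657 0.0802 0.0374]
h [ 0.5315 -0.1134  0.1232]
fork [0.4697 0.0315 0.0676]
handle 156 [ 0.5327 -0.1126  0.1142] [ 0.54116742 -0.10673298  0.12952252] [ 0.52533469 -0.12364069  0.07556099]
tray 1335 [0.59510776 0.02102756 0.05297613] [0.17814223 0.17701937 0.01194997]
spindlecap [0.59628013 0.01570709 0.06398936] 36
spindlecap [0.59833057 0.02661613 0.06421719] 14
spindlecap [0.58863332 0.02482166 0.06429892] 13
fork 537 [0.48601109 0.03207898 0.06743101]
plate ((0.5935170650482178, 0.01920902729034424), (0.3939156234264374, 0.39460280537605286), 1.7738678455352783)
scene 531.7201573478076
cop [271. 248.] 97 [0.5664 0.0822 0.0457]
cop [546. 297.] 64 [0.3121 0.3374 0.0241]
cop [347. 308.] 268 [0.53   0.1974 0.0162]
spin [0.5964 0.026  0.0649]
coil [0.5645 0.079  0.0351]
h [ 0.5346 -0.1104  0.1258]
fork [0.481  0.0429 0.0659]
handle 393 [ 0.5356 -0.1111  0.1053] [ 0.5426725  -0.104777    0.12867736] [ 0.52520462 -0.12297084  0.07505929]
tray 3147 [0.59422726 0.02087158 0.05238844] [0.17844268 0.18062194 0.0107629 ]
spindlecap [0.58937703 0.0139985  0.06397871] 16
spindlecap [0.59586362 0.02352947 0.06370712] 87
fork 764 [0.48856067 0.03257833 0.06724536]
plate ((0.5961638689041138, 0.027951836585998535), (0.39388832449913025, 0.38859817385673523), 6.5981550216674805)
```

View pics/topcrop.png

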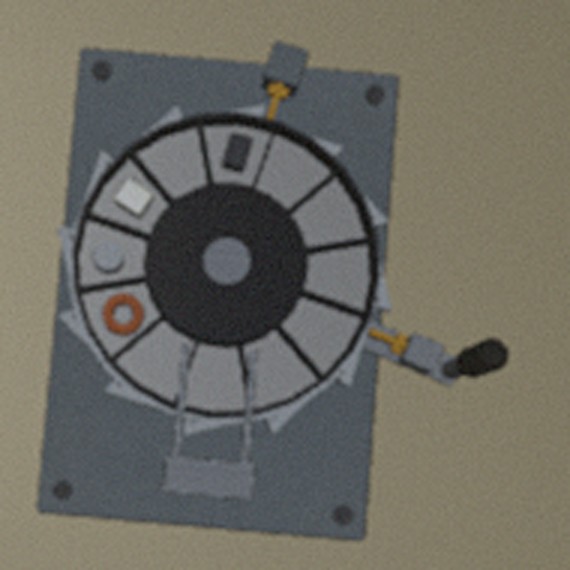

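The carousel yaw is about -6° and the spindle is at (0.594, 0.021). The coil is about 59° clockwise of the fork, so it needs 2 pumps. The crop agrees: fork pocket at (215,380), one empty pocket, then the coil at (123,315). The handle is at about (0.531, -0.114). I turn the tool first so it closes along the stroke.

Emit:
{"op": "drive_tool", "data": {
  "series": [
    {"delta_rot":[0,0,1]},
    {"delta_rot":[0,0,1]},
    {"delta_rot":[0,0,1]},
    {"delta_rot":[0,0,1]},
    {"delta_rot":[0,0,1]},
    {"delta_rot":[0,0,1]},
    {"delta_rot":[0,0,1]},
    {"delta_rot":[0,0,1]},
    {"delta_rot":[0,0,1]},
    {"delta_rot":[0,0,1]},
    {"delta_rot":[0,0,1]},
    {"delta_rot":[0,0,1]}
  ],
  "claw": 1,
  "newtons": 25
}}

```text
validation failed for argument at $.se...
```

Emit:
{"op": "drive_tool", "data": {
  "series": [
    {"delta_rot":[0,0,1]},
    {"delta_rot":[0,0,0.7]},
    {"translation":[-0.5,0.4,0]},
    {"translation":[-0.9,0.7,0]},
    {"translation":[-0.9,0.7,0]},
    {"translation":[-0.9,0.7,0]},
    {"translation":[-0.9,0.7,0]},
    {"translation":[-0.9,0.7,0]},
    {"translation":[-0.9,0.7,0]},
    {"translation":[-0.9,0.7,0]},
    {"translation":[-0.9,0.7,0]},
    {"translation":[-0.9,0.7,0]}
  ]
}}

```text
validation failed for argument at $.se...
```

Emit:
{"op": "drive_tool", "data": {
  "series": [
    {"translation":[-0.9,0.7,0]},
    {"translation":[-0.9,0.7,0]},
    {"translation":[-0.9,0.7,0]},
    {"translation":[-0.9,0.7,0]},
    {"translation":[-0.9,0.7,0]},
    {"translation":[-0.9,0.7,0]},
    {"translation":[-0.7,0.6,0]},
    {"translation":[-0.4,0.2,0]},
    {},
    {}
  ]
}}

```text
validation failed for argument at $.se...
```

Both fields are needed in each row.

Emit:
{"op": "drive_tool", "data": {
  "series": [
    {"translation":[0,0,0],"delta_rot":[0,0,1]},
    {"translation":[0,0,0],"delta_rot":[0,0,1]},
    {"translation":[0,0,0],"delta_rot":[0,0,1]},
    {"translation":[0,0,0],"delta_rot":[0,0,1]},
    {"translation":[0,0,0],"delta_rot":[0,0,1]},
    {"translation":[0,0,0],"delta_rot":[0,0,1]},
    {"translation":[0,0,0],"delta_rot":[0,0,1]},
    {"translation":[0,0,0],"delta_rot":[0,0,1]},
    {"translation":[0,0,0],"delta_rot":[0,0,1]},
    {"translation":[0,0,0],"delta_rot":[0,0,1]},
    {"translation":[0,0,0],"delta_rot":[0,0,1]},
    {"translation":[0,0,0],"delta_rot":[0,0,1]}
  ],
  "claw": 1,
  "newtons": 25
}}

```text
t: 1.3
tcp_pos: [0.1305, 0.5341, 0.242]
eef_rot: [0.0, 0.682, 0.731, -0.0]
ft_force: [-0.4, 1.3, 0.4]
width: 0.0853
grip_force: 0.0
```

Emit:
{"op": "drive_tool", "data": {
  "series": [
    {"translation":[0,0,0],"delta_rot":[0,0,1]},
    {"translation":[0,0,0],"delta_rot":[0,0,0.7]},
    {"translation":[-0.5,0.4,0],"delta_rot":[0,0,0]},
    {"translation":[-0.9,0.7,0],"delta_rot":[0,0,0]},
    {"translation":[-0.9,0.7,0],"delta_rot":[0,0,0]},
    {"translation":[-0.9,0.7,0],"delta_rot":[0,0,0]},
    {"translation":[-0.9,0.7,0],"delta_rot":[0,0,0]},
    {"translation":[-0.9,0.7,0],"delta_rot":[0,0,0]},
    {"translation":[-0.9,0.7,0],"delta_rot":[0,0,0]},
    {"translation":[-0.9,0.7,0],"delta_rot":[0,0,0]},
    {"translation":[-0.9,0.7,0],"delta_rot":[0,0,0]},
    {"translation":[-0.9,0.7,0],"delta_rot":[0,0,0]}
  ]
}}

```text
t: 2.5
tcp_pos: [0.3621, 0.1626, 0.2423]
eef_rot: [0.0, 0.743, 0.67, 0.0]
ft_force: [0.7, 1.6, 0.3]
width: 0.085
grip_force: 0.0
```

Emit:
{"op": "drive_tool", "data": {
  "series": [
    {"translation":[-0.9,0.7,0],"delta_rot":[0,0,0]},
    {"translation":[-0.9,0.7,0],"delta_rot":[0,0,0]},
    {"translation":[-0.9,0.7,0],"delta_rot":[0,0,0]},
    {"translation":[-0.9,0.7,0],"delta_rot":[0,0,0]},
    {"translation":[-0.9,0.7,0],"delta_rot":[0,0,0]},
    {"translation":[-0.9,0.7,0],"delta_rot":[0,0,0]},
    {"translation":[-0.7,0.5,0],"delta_rot":[0,0,0]},
    {"translation":[-0.4,0.2,0],"delta_rot":[0,0,0]},
    {"translation":[0,0,0],"delta_rot":[0,0,0]},
    {"translation":[0,0,0],"delta_rot":[0,0,0]}
  ]
}}

```text
t: 3.5
tcp_pos: [0.529, -0.1138, 0.242]
eef_rot: [-0.001, 0.743, 0.669, -0.0]
ft_force: [0.5, 0.8, -0.1]
width: 0.0857
grip_force: 0.0
```

Emit:
{"op": "drive_tool", "data": {
  "series": [
    {"translation":[0,0.05,0.7],"delta_rot":[0,0,0]},
    {"translation":[0,0,0.8],"delta_rot":[0,0,0]},
    {"translation":[0,0,0.8],"delta_rot":[0,0,0]},
    {"translation":[0,0,0.6],"delta_rot":[0,0,0]},
    {"translation":[0,0,0.5],"delta_rot":[0,0,0]},
    {"translation":[0,0,0.4],"delta_rot":[0,0,0]},
    {"translation":[0,0,0],"delta_rot":[0,0,0]},
    {"translation":[0,0,0],"delta_rot":[0,0,0]}
  ]
}}

```text
t: 4.3
tcp_pos: [0.5315, -0.1138, 0.091]
eef_rot: [0.0, 0.742, 0.67, 0.0]
ft_force: [-0.4, 0.9, 0.2]
width: 0.0855
grip_force: 0.0
```

Emit:
{"op": "drive_tool", "data": {
  "series": [
    {"translation":[0,0,0],"delta_rot":[0,0,0]},
    {"translation":[0,0,0],"delta_rot":[0,0,0]},
    {"translation":[0,0,0],"delta_rot":[0,0,0]},
    {"translation":[0,0,0],"delta_rot":[0,0,0]},
    {"translation":[0,0,0],"delta_rot":[0,0,0]},
    {"translation":[0,0,0],"delta_rot":[0,0,0]},
    {"translation":[0,0,0],"delta_rot":[0,0,0]},
    {"translation":[0,0,0],"delta_rot":[0,0,0]},
    {"translation":[0,0,0],"delta_rot":[0,0,0]},
    {"translation":[0,0,0],"delta_rot":[0,0,0]}
  ],
  "claw": -1,
  "newtons": 25
}}

```text
t: 5.3
tcp_pos: [0.5318, -0.1148, 0.0906]
eef_rot: [0.0, 0.743, 0.67, 0.0]
ft_force: [-0.5, -0.3, 5.5]
width: 0.0173
grip_force: 24.7
```

```bash
python3 - <<'E'
from plant import r
import cv2,numpy as np
f=r.grab_frame("scene"); g=r.grab_frame("wrist")
cv2.imwrite("pics/g1.png",np.hstack([cv2.resize(f["img"][60:270,80:360],(400,300)),cv2.resize(g["img"],(400,300))]))
s=r.state(); print({k:np.round(s[k],3) for k in("joint_positions","tcp_pos","ft_force","width","grip_force")})
E
```

```text
{'joint_positions': array([-0.298,  0.545,  1.786, -0.   ,  0.811, -0.194]), 'tcp_pos': array([ 0.532, -0.115,  0.091]), 'ft_force': array([-1.103,  0.32 ,  5.356]), 'width': np.float64(0.017), 'grip_force': np.float64(24.653)}
```

View pics/g1.png

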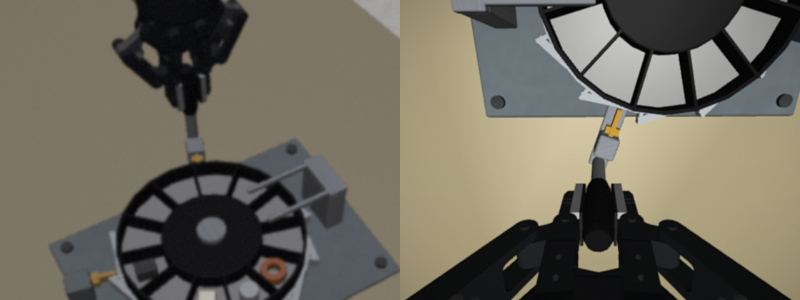

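Good grip: the pads straddle the handle, which stands at its rest stop. The tool's y axis equals carousel x and tool x equals carousel y. First forward stroke, slowly.

Emit:
{"op": "drive_tool", "data": {
  "series": [
    {"translation":[-0.04,0.12,0],"delta_rot":[0,0,0]},
    {"translation":[-0.04,0.12,0],"delta_rot":[0,0,0]},
    {"translation":[-0.03,0.125,0],"delta_rot":[0,0,0]},
    {"translation":[-0.03,0.125,0],"delta_rot":[0,0,0]},
    {"translation":[-0.02,0.125,0],"delta_rot":[0,0,0]},
    {"translation":[-0.02,0.125,0],"delta_rot":[0,0,0]},
    {"translation":[-0.015,0.125,0],"delta_rot":[0,0,0]},
    {"translation":[-0.01,0.125,0],"delta_rot":[0,0,0]},
    {"translation":[-0.005,0.125,0],"delta_rot":[0,0,0]},
    {"translation":[-0.005,0.125,0],"delta_rot":[0,0,0]}
  ]
}}

```text
t: 6.4
tcp_pos: [0.5798, -0.1289, 0.0903]
eef_rot: [-0.0, 0.743, 0.67, -0.001]
ft_force: [-3.4, -2.8, 5.8]
width: 0.0176
grip_force: 25.6
```

Emit:
{"op": "drive_tool", "data": {
  "series": [
    {"translation":[0.005,0.125,0],"delta_rot":[0,0,0]},
    {"translation":[0.005,0.125,0],"delta_rot":[0,0,0]},
    {"translation":[0.01,0.125,0],"delta_rot":[0,0,0]},
    {"translation":[0.015,0.125,0],"delta_rot":[0,0,0]},
    {"translation":[0.02,0.125,0],"delta_rot":[0,0,0]},
    {"translation":[0.02,0.125,0],"delta_rot":[0,0,0]},
    {"translation":[0.03,0.125,0],"delta_rot":[0,0,0]},
    {"translation":[0.03,0.125,0],"delta_rot":[0,0,0]},
    {"translation":[0.04,0.12,0],"delta_rot":[0,0,0]},
    {"translation":[0.04,0.1,0],"delta_rot":[0,0,0]},
    {"translation":[0,0,0],"delta_rot":[0,0,0]},
    {"translation":[0,0,0],"delta_rot":[0,0,0]}
  ]
}}

```text
t: 7.6
tcp_pos: [0.6296, -0.1249, 0.0902]
eef_rot: [0.0, 0.743, 0.67, 0.0]
ft_force: [0.5, -1.1, 1.2]
width: 0.0173
grip_force: 24.9
```

Nudge until the stop pushes back.

Emit:
{"op": "drive_tool", "data": {
  "series": [
    {"translation":[0.02,0.05,0],"delta_rot":[0,0,0]},
    {"translation":[0,0,0],"delta_rot":[0,0,0]},
    {"translation":[0,0,0],"delta_rot":[0,0,0]}
  ]
}}

```text
t: 7.9
tcp_pos: [0.6306, -0.1246, 0.0901]
eef_rot: [-0.001, 0.743, 0.67, -0.001]
ft_force: [-6.8, -3.5, 4.0]
width: 0.0172
grip_force: 25.4
```

Emit:
{"op": "drive_tool", "data": {
  "series": [
    {"translation":[0.02,0.05,0],"delta_rot":[0,0,0]},
    {"translation":[0,0,0],"delta_rot":[0,0,0]},
    {"translation":[0,0,0],"delta_rot":[0,0,0]}
  ]
}}

```text
t: 8.2
tcp_pos: [0.6307, -0.1246, 0.09]
eef_rot: [-0.002, 0.743, 0.669, -0.003]
ft_force: [-20.4, -8.2, 12.0]
width: 0.0174
grip_force: 27.3
```

```bash
python3 - <<'E'
from plant import r
import cv2,numpy as np
f=r.grab_frame("top")
cv2.imwrite("pics/p1.png",cv2.resize(f["img"][90:280,230:420],None,fx=3,fy=3,interpolation=cv2.INTER_CUBIC))
E
```

```text
(no output)
```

View pics/p1.png

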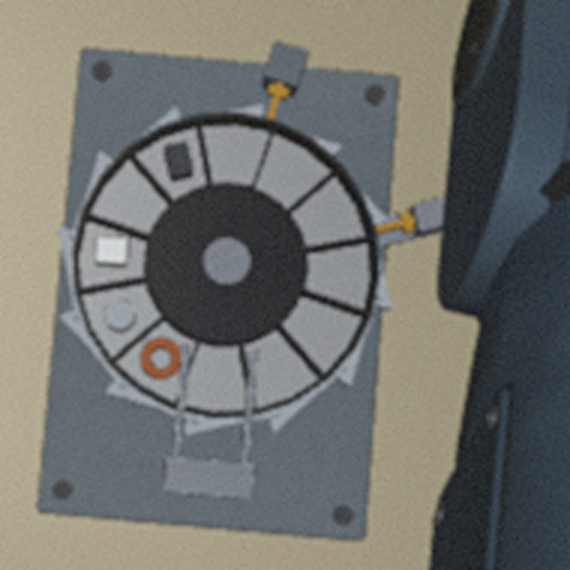

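One pocket gained: the coil is at (160,358), next to the fork pocket, and the lever is against its forward stop. Now the back stroke.

Emit:
{"op": "drive_tool", "data": {
  "series": [
    {"translation":[-0.04,-0.1,0],"delta_rot":[0,0,0]},
    {"translation":[-0.04,-0.1,0],"delta_rot":[0,0,0]},
    {"translation":[-0.04,-0.12,0],"delta_rot":[0,0,0]},
    {"translation":[-0.03,-0.125,0],"delta_rot":[0,0,0]},
    {"translation":[-0.03,-0.125,0],"delta_rot":[0,0,0]},
    {"translation":[-0.03,-0.125,0],"delta_rot":[0,0,0]},
    {"translation":[-0.02,-0.125,0],"delta_rot":[0,0,0]},
    {"translation":[-0.015,-0.125,0],"delta_rot":[0,0,0]},
    {"translation":[-0.01,-0.125,0],"delta_rot":[0,0,0]},
    {"translation":[-0.005,-0.125,0],"delta_rot":[0,0,0]},
    {"translation":[0,-0.125,0],"delta_rot":[0,0,0]}
  ]
}}

```text
t: 9.35
tcp_pos: [0.5796, -0.1286, 0.0903]
eef_rot: [0.0, 0.743, 0.67, 0.0]
ft_force: [3.2, -3.7, -3.4]
width: 0.0174
grip_force: 25.8
```

Emit:
{"op": "drive_tool", "data": {
  "series": [
    {"translation":[0.005,-0.125,0],"delta_rot":[0,0,0]},
    {"translation":[0.01,-0.125,0],"delta_rot":[0,0,0]},
    {"translation":[0.01,-0.125,0],"delta_rot":[0,0,0]},
    {"translation":[0.02,-0.125,0],"delta_rot":[0,0,0]},
    {"translation":[0.02,-0.125,0],"delta_rot":[0,0,0]},
    {"translation":[0.03,-0.125,0],"delta_rot":[0,0,0]},
    {"translation":[0.03,-0.125,0],"delta_rot":[0,0,0]},
    {"translation":[0.04,-0.125,0],"delta_rot":[0,0,0]},
    {"translation":[0.04,-0.12,0],"delta_rot":[0,0,0]},
    {"translation":[0.03,-0.12,0],"delta_rot":[0,0,0]},
    {"translation":[0,0,0],"delta_rot":[0,0,0]},
    {"translation":[0,0,0],"delta_rot":[0,0,0]}
  ]
}}

```text
t: 10.55
tcp_pos: [0.5316, -0.114, 0.0904]
eef_rot: [-0.0, 0.743, 0.67, -0.0]
ft_force: [-0.5, -3.1, -0.5]
width: 0.0172
grip_force: 26.6
```

Emit:
{"op": "drive_tool", "data": {
  "series": [
    {"translation":[0.01,-0.05,0],"delta_rot":[0,0,0]},
    {"translation":[0,0,0],"delta_rot":[0,0,0]},
    {"translation":[0,0,0],"delta_rot":[0,0,0]}
  ]
}}

```text
t: 10.85
tcp_pos: [0.5308, -0.1137, 0.0904]
eef_rot: [0.001, 0.743, 0.67, 0.001]
ft_force: [6.7, -3.4, -4.1]
width: 0.0174
grip_force: 26.5
```

Emit:
{"op": "drive_tool", "data": {
  "series": [
    {"translation":[0.01,-0.05,0],"delta_rot":[0,0,0]},
    {"translation":[0,0,0],"delta_rot":[0,0,0]},
    {"translation":[0,0,0],"delta_rot":[0,0,0]}
  ]
}}

```text
t: 11.15
tcp_pos: [0.5307, -0.1137, 0.0905]
eef_rot: [0.003, 0.743, 0.669, 0.002]
ft_force: [19.0, -7.0, -13.9]
width: 0.0175
grip_force: 27.0
```

At the rest stop. Second forward stroke.

Emit:
{"op": "drive_tool", "data": {
  "series": [
    {"translation":[-0.03,0.1,0],"delta_rot":[0,0,0]},
    {"translation":[-0.04,0.12,0],"delta_rot":[0,0,0]},
    {"translation":[-0.04,0.12,0],"delta_rot":[0,0,0]},
    {"translation":[-0.03,0.125,0],"delta_rot":[0,0,0]},
    {"translation":[-0.03,0.125,0],"delta_rot":[0,0,0]},
    {"translation":[-0.02,0.125,0],"delta_rot":[0,0,0]},
    {"translation":[-0.02,0.125,0],"delta_rot":[0,0,0]},
    {"translation":[-0.015,0.125,0],"delta_rot":[0,0,0]},
    {"translation":[-0.01,0.125,0],"delta_rot":[0,0,0]},
    {"translation":[-0.005,0.125,0],"delta_rot":[0,0,0]},
    {"translation":[0,0.125,0],"delta_rot":[0,0,0]}
  ]
}}

```text
t: 12.25
tcp_pos: [0.5804, -0.1281, 0.0903]
eef_rot: [-0.0, 0.743, 0.67, -0.0]
ft_force: [-3.8, -0.1, 2.5]
width: 0.0173
grip_force: 27.8
```

Emit:
{"op": "drive_tool", "data": {
  "series": [
    {"translation":[0.005,0.125,0],"delta_rot":[0,0,0]},
    {"translation":[0.005,0.125,0],"delta_rot":[0,0,0]},
    {"translation":[0.01,0.125,0],"delta_rot":[0,0,0]},
    {"translation":[0.015,0.125,0],"delta_rot":[0,0,0]},
    {"translation":[0.02,0.125,0],"delta_rot":[0,0,0]},
    {"translation":[0.02,0.125,0],"delta_rot":[0,0,0]},
    {"translation":[0.03,0.125,0],"delta_rot":[0,0,0]},
    {"translation":[0.03,0.125,0],"delta_rot":[0,0,0]},
    {"translation":[0.04,0.12,0],"delta_rot":[0,0,0]},
    {"translation":[0.04,0.12,0],"delta_rot":[0,0,0]},
    {"translation":[0,0,0],"delta_rot":[0,0,0]},
    {"translation":[0,0,0],"delta_rot":[0,0,0]}
  ]
}}

```text
t: 13.45
tcp_pos: [0.6305, -0.1245, 0.0902]
eef_rot: [-0.0, 0.743, 0.67, -0.0]
ft_force: [-3.1, -2.6, 0.8]
width: 0.0175
grip_force: 27.4
```

Emit:
{"op": "drive_tool", "data": {
  "series": [
    {"translation":[0.01,0.05,0],"delta_rot":[0,0,0]},
    {"translation":[0,0,0],"delta_rot":[0,0,0]},
    {"translation":[0,0,0],"delta_rot":[0,0,0]}
  ]
}}

```text
t: 13.75
tcp_pos: [0.6307, -0.1245, 0.0901]
eef_rot: [-0.002, 0.743, 0.67, -0.002]
ft_force: [-15.4, -3.3, 8.7]
width: 0.0176
grip_force: 28.7
```

Forward stop reached. Back to rest.

Emit:
{"op": "drive_tool", "data": {
  "series": [
    {"translation":[-0.04,-0.1,0],"delta_rot":[0,0,0]},
    {"translation":[-0.04,-0.1,0],"delta_rot":[0,0,0]},
    {"translation":[-0.04,-0.12,0],"delta_rot":[0,0,0]},
    {"translation":[-0.03,-0.125,0],"delta_rot":[0,0,0]},
    {"translation":[-0.03,-0.125,0],"delta_rot":[0,0,0]},
    {"translation":[-0.03,-0.125,0],"delta_rot":[0,0,0]},
    {"translation":[-0.02,-0.125,0],"delta_rot":[0,0,0]},
    {"translation":[-0.015,-0.125,0],"delta_rot":[0,0,0]},
    {"translation":[-0.01,-0.125,0],"delta_rot":[0,0,0]},
    {"translation":[-0.005,-0.125,0],"delta_rot":[0,0,0]},
    {"translation":[0,-0.125,0],"delta_rot":[0,0,0]}
  ]
}}

```text
t: 14.85
tcp_pos: [0.5784, -0.1296, 0.0903]
eef_rot: [0.0, 0.743, 0.669, -0.0]
ft_force: [2.0, -4.2, -5.0]
width: 0.0174
grip_force: 27.2
```

Emit:
{"op": "drive_tool", "data": {
  "series": [
    {"translation":[0.005,-0.125,0],"delta_rot":[0,0,0]},
    {"translation":[0.01,-0.125,0],"delta_rot":[0,0,0]},
    {"translation":[0.01,-0.125,0],"delta_rot":[0,0,0]},
    {"translation":[0.02,-0.125,0],"delta_rot":[0,0,0]},
    {"translation":[0.02,-0.125,0],"delta_rot":[0,0,0]},
    {"translation":[0.03,-0.125,0],"delta_rot":[0,0,0]},
    {"translation":[0.03,-0.125,0],"delta_rot":[0,0,0]},
    {"translation":[0.04,-0.125,0],"delta_rot":[0,0,0]},
    {"translation":[0.04,-0.12,0],"delta_rot":[0,0,0]},
    {"translation":[0.03,-0.12,0],"delta_rot":[0,0,0]},
    {"translation":[0,0,0],"delta_rot":[0,0,0]},
    {"translation":[0,0,0],"delta_rot":[0,0,0]}
  ]
}}

```text
t: 16.05
tcp_pos: [0.5308, -0.1147, 0.0904]
eef_rot: [0.001, 0.743, 0.67, 0.0]
ft_force: [4.9, -3.5, -4.8]
width: 0.0175
grip_force: 27.3
```

Emit:
{"op": "drive_tool", "data": {
  "series": [
    {"translation":[0.01,-0.04,0],"delta_rot":[0,0,0]},
    {"translation":[0,0,0],"delta_rot":[0,0,0]},
    {"translation":[0,0,0],"delta_rot":[0,0,0]}
  ]
}}

```text
t: 16.35
tcp_pos: [0.5307, -0.1147, 0.0905]
eef_rot: [0.002, 0.743, 0.67, 0.001]
ft_force: [14.2, -5.5, -12.4]
width: 0.0174
grip_force: 27.2
```

At the rest stop; ease off, open and rise.

Emit:
{"op": "drive_tool", "data": {
  "series": [
    {"translation":[-0.01,0.04,0],"delta_rot":[0,0,0]},
    {"translation":[0,0,0],"delta_rot":[0,0,0]}
  ]
}}

```text
t: 16.55
tcp_pos: [0.5307, -0.1147, 0.0904]
eef_rot: [0.0, 0.743, 0.67, 0.0]
ft_force: [5.4, -2.1, -4.5]
width: 0.0174
grip_force: 27.3
```

Emit:
{"op": "drive_tool", "data": {
  "series": [
    {"translation":[0,0,0],"delta_rot":[0,0,0]},
    {"translation":[0,0,0],"delta_rot":[0,0,0]},
    {"translation":[0,0,0],"delta_rot":[0,0,0]},
    {"translation":[0,0,0],"delta_rot":[0,0,0]},
    {"translation":[0,0,0],"delta_rot":[0,0,0]},
    {"translation":[0,0,0],"delta_rot":[0,0,0]},
    {"translation":[0,0,0],"delta_rot":[0,0,0]},
    {"translation":[0,0,0],"delta_rot":[0,0,0]}
  ],
  "claw": 1
}}

```text
t: 17.35
tcp_pos: [0.5304, -0.1148, 0.0903]
eef_rot: [-0.0, 0.743, 0.67, -0.0]
ft_force: [-0.8, -0.3, 0.5]
width: 0.0855
grip_force: 0.0
```

Emit:
{"op": "drive_tool", "data": {
  "series": [
    {"translation":[0,0,-0.3],"delta_rot":[0,0,0]},
    {"translation":[0,0,-0.5],"delta_rot":[0,0,0]},
    {"translation":[0,0,-0.8],"delta_rot":[0,0,0]},
    {"translation":[0,0,-0.8],"delta_rot":[0,0,0]},
    {"translation":[0,0,-0.8],"delta_rot":[0,0,0]},
    {"translation":[-0.8,0,-0.4],"delta_rot":[0,0,0]},
    {"translation":[-0.9,0,0],"delta_rot":[0,0,0]},
    {"translation":[-0.9,0,0],"delta_rot":[0,0,0]},
    {"translation":[-0.6,0,0],"delta_rot":[0,0,0]},
    {"translation":[0,0,0],"delta_rot":[0,0,0]},
    {"translation":[0,0,0],"delta_rot":[0,0,0]}
  ]
}}

```text
t: 18.45
tcp_pos: [0.517, -0.242, 0.2348]
eef_rot: [0.0, 0.743, 0.669, 0.0]
ft_force: [0.1, -0.4, -0.5]
width: 0.0852
grip_force: 0.0
```

```bash
python3 - <<'E'
from plant import r
import cv2,numpy as np
f=r.grab_frame("top")
cv2.imwrite("pics/p2.png",cv2.resize(f["img"][90:280,230:420],None,fx=3,fy=3,interpolation=cv2.INTER_CUBIC))
E
```

```text
(no output)
```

View pics/p2.png

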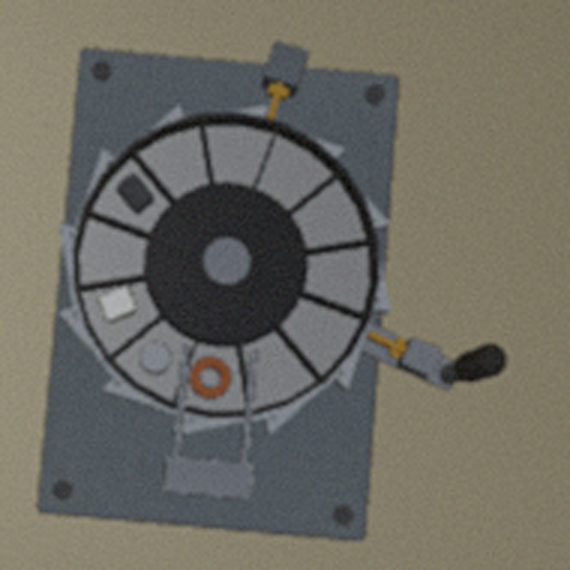

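The coil at (210,378) lies between the fork's prongs, and the lever handle at (480,362) is back at rest and clear of the gripper.

```bash
python3 -c "
from plant import r
print(r.hand_in())"
```

```text
the job is handed in; nothing more can be done
None
```

The job is handed in: after two full pumps the copper coil is in its pocket under the fork, the lever is at its rest stop, and the gripper has let go and is clear. The hand-in call returned no verdict.

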